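Sort the tagged collet nuts, close the double-lidded tin and lift off its outer lid

ROBOT

A 6-joint arm with a two-finger parallel gripper is mounted at the origin on a cart in front of the work surface, level with it; the furniture and walls round the work are solid. World frame = base frame: x ahead of the robot, y to its left, z up, the work surface at z = 0. Lengths are in m, angles in rad, forces in N, time in s.
With the tool pointing down it reaches from about 0.375 to 0.975 m from the base axis. Payload 3.8 kg.
Tool frame: the origin (TCP) lies on the mounting face of the last link; the fingertips stand 173 mm ahead of it and the grasp point (between the pads) lies 155 mm ahead of it; z points along the fingers, y is the direction in which the jaws open and shut (so a half turn about z gives the same grasp; the last joint's range is limited). The gripper opens to 85 mm and grips with 20 to 120 N. Pads are 22 mm wide; open, the fingers measure 114 mm over their backs; the gripper's body (76 mm by 85 mm) begins 54 mm behind the grasp point. The pads swing forward as they close: fully open they stand 13 mm farther back than shut.
Start: joints at [-1.271, 0.264, 1.604, -0, 1.274, -0.037], TCP at [0.223, -0.637, 0.405] pointing down, gripper open.
Joint ranges: [-2.63, 2.63], [-0.94, 2.18], [0.31, 2.57], [-1.31, 4.45], [0, 2.66], [-2.55, 2.55]. Speed limits (rad/s): [2.57, 2.57, 3.14, 3.14, 3.14, 3.14].

INTERFACE

Orientations are given as a rotation vector (axis times angle).
In Python, from workcell import bot gives the robot as it stands.
- The arm moves only by the shell command python3 -m jog 'ROWS' [FORCE]. ROWS is JSON, a list that holds one entry, the list of rows, each a list of 7 numbers: the closure, from 0 (fully open) to 1 (shut), then the shift along the tool's x, y, z in cm, then the turn, a rotation vector about the tool's x, y, z in rad. A call has 1 to 12 rows; each row is the pose to reach, as a shift and turn from the pose commanded when the call began, along the tool's axes at that moment; what a row does not reach only later rows make up. A row lasts 1/8 s, in which the tool goes at most 62.5 mm and 10.7 degrees, less where a joint would pass 70% of its speed; a pose out of reach is approached as far as the arm can. A call with a gripper value outside its range is refused whole. The fingers move at their own pace and stop on an object; FORCE is the grip in N (left out, the last holds). Time passes only in rows, so rows that repeat a pose let the fingers close. It gives the time, the measured TCP pose, the force and the opening at its end, in the units of the state.
- bot.read_state(): the state, without advancing time (a new reading comes with each control period).
- bot.read_camera(name): name is "scene" or "top" or "wrist"; returns the picture (400x640x3 uint8, red, green, blue); there is no depth.
- bot.camera_model(name): a dict with "intrinsics" (3x3 intrinsics, pixels), "rvec" (rotation vector, rad) and "tvec" (3), from world to camera coordinates, as OpenCV has them. Camera axes: x right, y down, z forward; pixel columns grow to the right and rows downward; lengths in m; the calibration is good to about 2 mm. A picture is of the moment at which its call begins: read the wrist's pose just before it. camera_model takes no time and is no camera call; for the wrist camera it gives the pose at the moment of the call.
- bot.finish_job(): hands the job in, once; it reports no verdict.
The state is a dict: "time": time; "q": joint angles; "joint_vel": joint speeds; "joint_torque": joint torques, N m; "tool_pos": TCP position; "tcp_rot": TCP orientation; "wrist_force": force on the tool from outside, world axes, zero at the start; "torque": the same for the moment, N m; "width": opening from 0.0 (shut) to 1.0 (fully open).
Only numpy, scipy, OpenCV 4.12 (cv2) and the standard library are available. Lean on these libraries where they do the work, as an engineer would, in place of code of your own. Each camera call takes 0.05 s, during which the arm holds its last target.

TASK

Stand the green-tagged collet nut in the green nest in the middle of the tin's base and the red-tagged one in the separate red reject nest. Then carry the two nested lids together by the inner lid's orange knob, set them down over the tin base until the inner lid is fully home (do not drop them), and afterwards take the blue outer lid by its wooden collar and lift it alone, straight up clear of the knob, leaving the inner lid undisturbed in the base: the lids stay nested until then. Finish while still holding the outer lid up there above the tin, and leave everything else on the worktop where it lies.

Things in the scene. Friction and masses are not known exactly. Their poses are not given: they have to be found in the camera images.
- nut_green_mid (a point): Centre, half-way up, of the loose steel collet nut with a green tag (white dot) on top. It stands upright, 42 mm tall: hexagonal foot 27 x 31 mm, 14 mm high; above it a round sleeve, 19 mm diameter, up to the top: grasp that from above, fingertips above the foot. The point is 21 mm above its underside, z up.
- nut_red_mid (a point): The same for the same kind of nut with a red tag (white bar) on top. The two nuts may stand in either place.
- tin_floor (a point): Centre of the floor of the fixed round tin base (140 mm across), 4 mm above the worktop, z up. Round this point stands the green nest ring (44 mm inner, 50 mm outer diameter, 5 mm high), and near the edge an aluminium wall (102 mm inner, 108 mm outer diameter, 10 mm high): the inner lid stands on the floor inside the wall, the outer lid's skirt goes outside it. Base and lids may be left or right.
- reject_floor (a point): Centre of the floor of the reject nest, a fixed grey disc of 64 mm diameter, floor 4 mm above the worktop, with a red ring of 44 mm inner and 50 mm outer diameter, 5 mm high, round this point. (The flat red ring of the router insert in the worktop is no nest.)
- inner_knob (a point): On the axis of the inner lid's upright orange knob, half-way up the part showing above the outer lid (16 mm diameter, shows 34 mm). Inner lid: aluminium bell open below, 0.25 kg, 92 mm outer, 86 mm inner diameter, 50 mm deep inside; lower edge 101 mm below this point, on the worktop at first, on the base's floor when home. The outer lid rests on its top, so the knob carries both. z up.
- outer_collar (a point): Centre of the blue outer lid's wooden collar: 42 mm diameter, 26 mm high, on the flat lid top, with a 26 mm hole for the knob, whose top is 47 mm above this point. Lid: bell, 0.22 kg, 126 mm outer, 120 mm inner diameter, lower edge 68 mm below. Nested, the point is 30 mm below inner_knob, on its axis within some mm. Grasp from above, fingers astride the knob; 65 mm up clears the knob. z up.
- offcut_maple: Bystander, leave alone: pale maple block, 45x130x32 mm, left side. Origin at its underside.
- sanding_block: Bystander, leave alone: cork sanding block, 59x112x34 mm, left. Origin at its underside.
- glue_bottle: Bystander, leave alone: yellow glue bottle, 208 mm tall, back right. Origin at its underside.
- collet_spanner: Bystander, leave alone: flat steel spanner, 200 mm long, right edge. Origin at its underside.
There are look-alikes about, which are no part of the job. What is shaped like the part that bears nut_red_mid but pink is not meant.

How it is judged:
By the outcome, as a careful person would: the job done as asked, in the order asked, and still so for the second after the job is handed in, while the arm keeps its last pose, push and grip.
It also fails if it takes over 72 s, if anything falls off the work surface, if the arm or the gripper's body presses on something with over 40 N, if the wrist force passes 120 N, or if a joint passes its speed limit or range.

## Working session

There is one attempt and no reset: what is moved stays moved. The work goes in short steps, Python scripts to look and compute and a shell command to move; the robot and the scene stay as the last step left them, time stands still between calls to the robot, and variables do not carry over. Pictures are saved under pics/ and viewed, and the job is handed in when it is done.

```bash
ls; mkdir -p pics
python3 - <<'E'
from workcell import bot
import cv2
for n in ("scene","top"):
    im=bot.read_camera(n); cv2.imwrite(f"pics/{n}0.png",im[:,:,::-1])
    m=bot.camera_model(n); print(n,m)
print(bot.read_state())
E
```

```text
pics
scene {'intrinsics': array([[490.36249842,   0.        , 322.84494196],
       [  0.        , 490.36249842, 200.65059523],
       [  0.        ,   0.        ,   1.        ]]), 'rvec': array([ 0.79159076, -2.52383752,  1.17355132]), 'tvec': array([0.4786435 , 0.25993661, 1.14723007])}
top {'intrinsics': array([[437.99267775,   0.        , 314.84094129],
       [  0.        , 437.99267775, 205.63847088],
       [  0.        ,   0.        ,   1.        ]]), 'rvec': array([ 2.20509586, -2.17232224,  0.07776   ]), 'tvec': array([-0.00915303,  0.56582239,  1.06934923])}
{'time': 0.1, 'q': array([-1.27091973e+00,  2.64685775e-01,  1.60530659e+00,  1.32615443e-06,
        1.27372964e+00, -3.69023192e-02]), 'joint_vel': array([ 1.87895431e-03, -1.60279368e-03, -3.57121820e-03,  1.26470637e-03,
        2.96203830e-05, -8.41255402e-04]), 'joint_torque': array([ 3.85642825e-04, -5.16708469e+01, -3.68589699e+01,  7.64939642e-06,
        6.34493743e-03, -1.47043551e-05]), 'tool_pos': array([ 0.22295052, -0.636761  ,  0.40344345]), 'tcp_rot': array([-3.09507664e+00, -5.26160189e-01,  4.36262834e-04]), 'wrist_force': array([-0.07871273,  0.02729989, -0.49619093]), 'torque': array([-0.04782112,  0.05068033, -0.02380843]), 'width': 1.0051695977158148}
```

View pics/scene0.png

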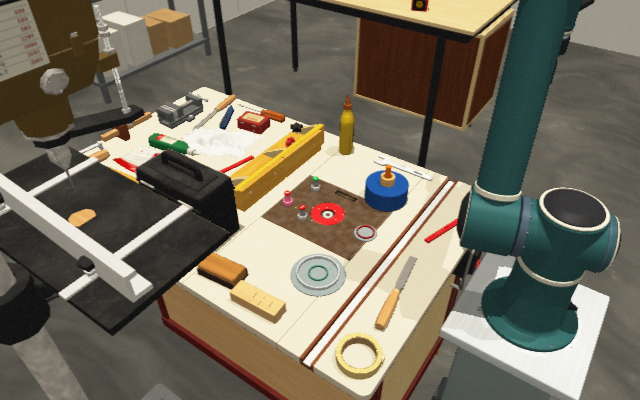

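View pics/top0.png

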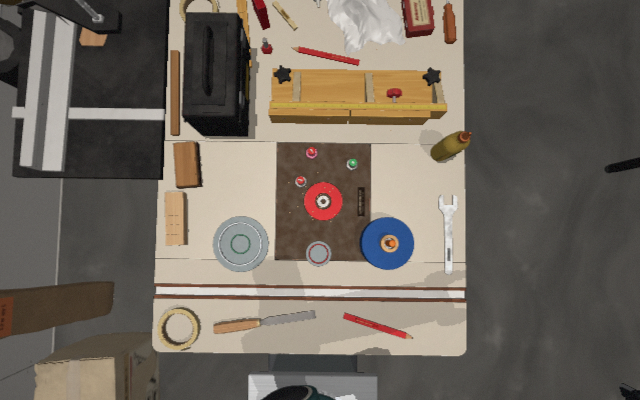

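The top view shows the tin base at (241,244), the lids at (387,243) and the reject nest at (318,254). There are three nuts, at (312,153), (300,182) and (352,164). The router insert at (323,201) is not a nest. I'll enlarge the nuts next.

```bash
cat > h.py <<'E'
import numpy as np, cv2
from workcell import bot
def ray(n,u,v,m=None):
    m=m or bot.camera_model(n); R,_=cv2.Rodrigues(np.array(m["rvec"],float)); t=np.array(m["tvec"],float)
    d=R.T@np.linalg.inv(m["intrinsics"])@np.array([u,v,1.]); return -R.T@t,d
def atz(n,u,v,z,m=None):
    c,d=ray(n,u,v,m); return c+d*(z-c[2])/d[2]
def proj(n,p,m=None):
    m=m or bot.camera_model(n)
    return cv2.projectPoints(np.array(p,float).reshape(-1,1,3),np.array(m["rvec"],float),np.array(m["tvec"],float),np.array(m["intrinsics"],float),None)[0].reshape(-1,2)
E
python3 - <<'E'
import cv2,numpy as np
from h import *
t=cv2.imread("pics/top0.png"); s=cv2.imread("pics/scene0.png")
a=cv2.resize(t[140:200,280:380],None,fx=8,fy=5*8/5,interpolation=cv2.INTER_CUBIC)[:,:800]
cv2.imwrite("pics/c1.png",a)
cv2.imwrite("pics/c2.png",cv2.resize(s[170:230,260:345],None,fx=8,fy=8,interpolation=cv2.INTER_CUBIC))
for n,u,v,z in [("red",300.5,181.5,.042),("pink",312,153,.042),("green",352,163.5,.042),("tin",241,244,.004),("rej",318,253.5,.004),("knob",390,243,.118),("glue",460,140,.2)]:
    print(n,atz("top",u,v,z))
for n,u,v,z in [("red",302,209,.042),("green",316,179,.042),("tin",318,273,.004),("rej",365,233,.004),("knobtop",388,168,.135)]:
    print(n,atz("scene",u,v,z))
E
```

```text
red [0.62288153 0.03527571 0.042     ]
pink [0.6936241  0.00827622 0.042     ]
green [ 0.66916608 -0.09008735  0.042     ]
tin [0.46789098 0.18266404 0.004     ]
rej [ 0.44706138 -0.01040687  0.004     ]
knob [ 0.47761137 -0.170526    0.118     ]
glue [ 0.69608342 -0.30219251  0.2       ]
red [0.62006635 0.04716463 0.042     ]
green [ 0.66685295 -0.08595656  0.042     ]
tin [0.46846217 0.18566472 0.004     ]
rej [ 0.44613071 -0.00596294  0.004     ]
knobtop [ 0.46323927 -0.14211635  0.135     ]
```

View pics/c1.png

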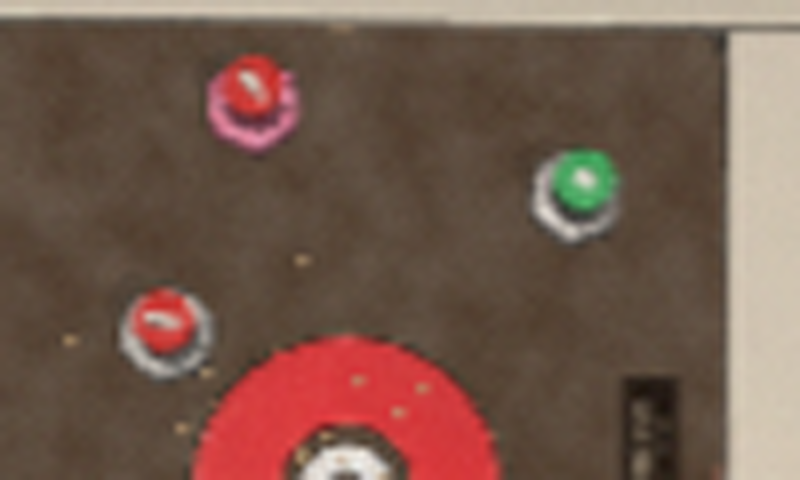

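View pics/c2.png

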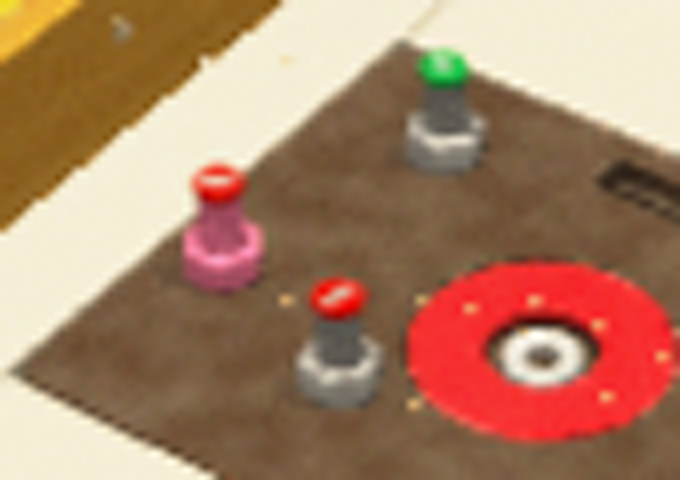

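The pink-bodied nut at top px (312,153) has the same red tag and bar, but it is the look-alike to leave. The steel nut with the red tag and bar at (300.4,180) is the red one meant. The steel nut with the green tag and dot at (353,162.5) is the green one. I'm moving over that area with the tool squared up.

```bash
python3 -m jog '[[[0.3,57.5,-44.2,0,0,0,0.337],[0.3,57.5,-44.2,0,0,0,0.337],[0.3,57.5,-44.2,0,0,0,0.337],[0.3,57.5,-44.2,0,0,0,0.337],[0.3,57.5,-44.2,0,0,0,0.337],[0.3,57.5,-44.2,0,0,0,0.337],[0.3,57.5,-44.2,0,0,0,0.337],[0.3,57.5,-44.2,0,0,0,0.337],[0.3,57.5,-44.2,0,0,0,0.337],[0.3,57.5,-44.2,0,0,0,0.337],[0.3,57.5,-44.2,0,0,0,0.337],[0.3,57.5,-44.2,0,0,0,0.337]]]'
python3 -m jog '[[[0.3,0,0,0,0,0,0],[0.3,0,0,0,0,0,0]]]'
python3 - <<'E'
from h import *
m=bot.camera_model("wrist");s=bot.read_state()
im=bot.read_camera("wrist");cv2.imwrite("pics/w1.png",im[:,:,::-1])
t=bot.read_camera("top");cv2.imwrite("pics/top1.png",t[:,:,::-1])
np.save("w1.npy",m,allow_pickle=True)
R,_=cv2.Rodrigues(m["rvec"]);Rt,_=cv2.Rodrigues(s["tcp_rot"])
print(s["q"],s["tool_pos"],s["tcp_rot"],s["width"]);print(m["intrinsics"]);print("cam in tool",Rt.T@(-R.T@m["tvec"]-s["tool_pos"]));print(Rt.T@R.T)
E
```

```text
time: 1.6
tool_pos: [0.6206, -0.0271, 0.404]
tcp_rot: [-3.141, -0.003, 0.001]
wrist_force: [-0.6, -0.2, -0.1]
width: 0.701
time: 1.85
tool_pos: [0.6193, -0.0301, 0.404]
tcp_rot: [3.141, 0.0, -0.002]
wrist_force: [0.4, -0.8, 0.8]
width: 0.704
[-8.85573913e-02  1.61970023e-01  1.72762264e+00 -5.85540788e-04
  1.25349521e+00  1.48220511e+00] [ 0.61930409 -0.03008716  0.40400892] [ 3.14116998e+00  3.40715023e-04 -2.41642763e-03] 0.7037149536972788
[[309.9396287    0.         317.83660379]
 [  0.         309.9396287  196.77994761]
 [  0.           0.           1.        ]]
cam in tool [0.07017159 0.00113034 0.030085  ]
[[ 4.76868232e-04 -9.61031479e-01 -2.76438545e-01]
 [ 9.99999836e-01  3.70778538e-04  4.36040160e-04]
 [-3.16550840e-04 -2.76438707e-01  9.61031498e-01]]
```

View pics/w1.png

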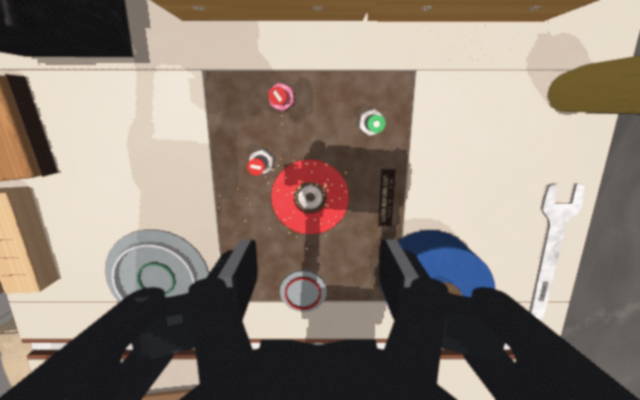

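The wrist view shows the green nut's tag at about (376,124), the red one at (257,167), the pink look-alike at (281,96), the tin nest ring at (157,278) and the reject ring at (303,292). Next I'll take accurate centres by colour segmentation in each view and triangulate.

```bash
cat >> h.py <<'E'
def blob(im,lo,hi,box,rgbmode="hsv",ret=False):
    x0,y0,x1,y1=box
    h=cv2.cvtColor(im,cv2.COLOR_BGR2HSV)[y0:y1,x0:x1]
    mk=cv2.inRange(h,np.array(lo),np.array(hi))
    n,l,st,c=cv2.connectedComponentsWithStats(mk)
    if n<2: return None
    i=1+np.argmax(st[1:,4]); s=st[i]
    ys,xs=np.nonzero(l==i)
    (cx,cy),r=cv2.minEnclosingCircle(np.stack([xs,ys],1).astype(np.float32))
    return dict(cen=(c[i][0]+x0,c[i][1]+y0),bbc=(s[0]+s[2]/2-.5+x0,s[1]+s[3]/2-.5+y0),wh=(s[2],s[3]),area=s[4])
def tri(obs):
    A=np.zeros((3,3));b=np.zeros(3)
    for c,d in obs:
        d=d/np.linalg.norm(d);P=np.eye(3)-np.outer(d,d);A+=P;b+=P@c
    p=np.linalg.solve(A,b); return p,[np.linalg.norm((np.eye(3)-np.outer(d,d)/(d@d))@(p-c)) for c,d in obs]
E
python3 - <<'E'
from h import *
ims={"top":cv2.imread("pics/top0.png"),"scene":cv2.imread("pics/scene0.png"),"wrist":cv2.imread("pics/w1.png")}
mw=np.load("w1.npy",allow_pickle=True).item()
G=((45,90,50),(90,255,255));R=((0,120,80),(8,255,255));O=((9,140,120),(20,255,255));B=((100,120,40),(125,255,255))
boxes={"green":{"top":(345,155,362,172),"scene":(305,172,328,194),"wrist":(360,108,392,138)},
"red":{"top":(293,172,309,189),"scene":(295,203,310,215),"wrist":(243,150,272,176)}}
for k,c in(("green",G),("red",R)):
    obs=[]
    for n,b in boxes[k].items():
        r=blob(ims[n],*c,b);print(k,n,r)
        m=mw if n=="wrist" else None
        p=ray(n,*r["bbc"],m);obs.append(p);print(atz(n,*r["bbc"],.042,m))
    print(tri(obs))
for k,c,bx in(("tin",((40,40,20),(95,255,255)),{"top":(225,228,257,260),"wrist":(130,255,182,302)}),("rej",((0,60,50),(12,255,255)),{"top":(304,240,333,268),"wrist":(278,270,330,312)}),("rej2",((165,40,50),(180,255,255)),{"top":(304,240,333,268)})):
    for n,b in bx.items():
        r=blob(ims[n],*c,b);m=mw if n=="wrist" else None
        print(k,n,r, atz(n,*r["bbc"],.009,m) if r else 0)
for n,b in{"top":(355,210,420,275),"scene":(360,165,412,212)}.items():
    print(n,blob(ims[n],*B,b),blob(ims[n],*O,b))
for n,(x0,y0,x1,y1) in {"top":(210,205,420,275),"scene":(355,155,415,215)}.items():
    f=min(800/(x1-x0),10);cv2.imwrite(f"pics/d_{n}.png",cv2.resize(ims[n][y0:y1,x0:x1],None,fx=f,fy=f,interpolation=cv2.INTER_CUBIC)[:600])
E
```

```text
green top {'cen': (np.float64(352.60526315789474), np.float64(162.1315789473684)), 'bbc': (np.float64(352.5), np.float64(162.5)), 'wh': (np.int32(8), np.int32(8)), 'area': np.int32(38)}
[ 0.67165657 -0.09129005  0.042     ]
green scene {'cen': (np.float64(315.0), np.float64(178.3913043478261)), 'bbc': (np.float64(315.0), np.float64(178.0)), 'wh': (np.int32(7), np.int32(5)), 'area': np.int32(23)}
[ 0.67212669 -0.08822781  0.042     ]
green wrist {'cen': (np.float64(375.7960199004975), np.float64(123.18407960199005)), 'bbc': (np.float64(376.0), np.float64(123.0)), 'wh': (np.int32(19), np.int32(17)), 'area': np.int32(201)}
[ 0.67355407 -0.09212472  0.042     ]
(array([ 0.67327129, -0.09177302,  0.03917958]), [np.float64(0.001144126370959153), np.float64(0.0011394082204002904), np.float64(0.0008690837385868016)])
red top {'cen': (np.float64(299.97297297297297), np.float64(179.7027027027027)), 'bbc': (np.float64(300.0), np.float64(179.5)), 'wh': (np.int32(7), np.int32(8)), 'area': np.int32(37)}
[0.62777606 0.0365803  0.042     ]
red scene {'cen': (np.float64(301.6875), np.float64(206.9687
[... 1601 characters left out ...]
.009     ]
top {'cen': (np.float64(386.2126528442318), np.float64(243.0)), 'bbc': (np.float64(386.5), np.float64(243.0)), 'wh': (np.int32(54), np.int32(51)), 'area': np.int32(1881)} {'cen': (np.float64(391.925), np.float64(242.95)), 'bbc': (np.float64(392.0), np.float64(243.0)), 'wh': (np.int32(7), np.int32(7)), 'area': np.int32(40)}
scene {'cen': (np.float64(385.87277147487845), np.float64(192.4489465153971)), 'bbc': (np.float64(386.5), np.float64(190.5)), 'wh': (np.int32(44), np.int32(40)), 'area': np.int32(1234)} {'cen': (np.float64(387.2647058823529), np.float64(177.09411764705882)), 'bbc': (np.float64(387.0), np.float64(175.5)), 'wh': (np.int32(13), np.int32(22)), 'area': np.int32(170)}
```

```bash
python3 -m jog '[[[0.4,5.3,6.1,8,0,0,0],[0.4,5.3,6.1,14,0,0,0],[0.4,5.3,6.1,14,0,0,0],[0.4,5.3,6.1,17,0,0,0],[0.4,5.3,6.1,20,0,0,0],[0.4,5.3,6.1,21.3,0,0,0],[0.4,5.3,6.1,21.3,0,0,0]]]' 45
python3 - <<'E'
from h import *
im=bot.read_camera("wrist");cv2.imwrite("pics/w2.png",im[:,:,::-1])
E
python3 -m jog '[[[1,0,0,0,0,0,0],[1,0,0,0,0,0,0],[1,0,0,0,0,0,0],[1,0,0,0,0,0,0],[1,0,0,0,0,0,0],[1,0,0,0,0,0,0]]]' 45
```

```text
time: 2.82
tool_pos: [0.6719, -0.0916, 0.1909]
tcp_rot: [-3.141, 0.002, 0.003]
wrist_force: [-0.5, 0.0, 0.2]
width: 0.599
time: 3.62
tool_pos: [0.6736, -0.0909, 0.1936]
tcp_rot: [3.141, -0.0, 0.005]
wrist_force: [-0.5, -0.2, 6.1]
width: 0.202
```

View pics/w2.png

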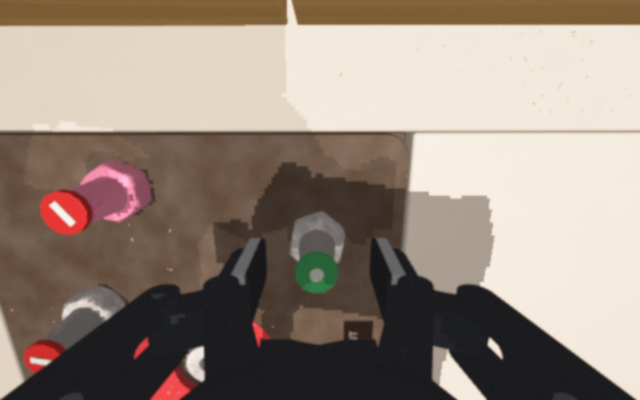

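```bash
python3 -m jog '[[[1,0,0,-4,0,0,0],[1,0,0,-9,0,0,0],[1,0,0,-9,0,0,0],[1,-20.2,-27.5,-9,0,0,0],[1,-20.2,-27.5,-9,0,0,0],[1,-20.2,-27.5,-9,0,0,0],[1,-20.2,-27.5,-9,0,0,0],[1,-20.2,-27.5,-9,0,0,0],[1,-20.2,-27.5,-9,0,0,0],[1,-20.2,-27.5,-9,0,0,0],[1,-20.2,-27.5,-9,0,0,0]]]'
python3 - <<'E'
from h import *
m=bot.camera_model("wrist");s=bot.read_state()
im=bot.read_camera("wrist");cv2.imwrite("pics/w3.png",im[:,:,::-1])
np.save("w3.npy",m,allow_pickle=True)
print(s["tool_pos"],s["wrist_force"],s["width"])
E
```

```text
time: 5.0
tool_pos: [0.4708, 0.1838, 0.2812]
tcp_rot: [3.141, 0.0, -0.001]
wrist_force: [0.1, -0.0, -0.1]
width: 0.204
[0.47079437 0.18382638 0.28120935] [ 0.07233627 -0.02289444 -0.12568504] 0.20383458711981178
```

View pics/w3.png

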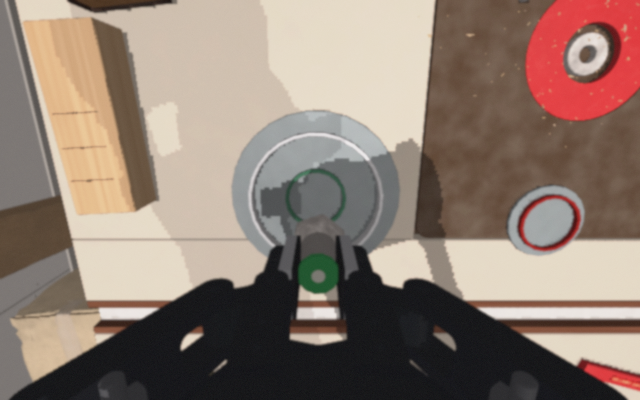

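The nut is held upright at (318,272), and the nest ring shows at about (316,198). I'll check the nest position from here.

Run:
```python
from h import *
im=cv2.imread("pics/w3.png");m=np.load("w3.npy",allow_pickle=True).item()
c=im[120:240,240:400];cv2.imwrite("pics/w3c.png",cv2.resize(c,None,fx=5,fy=5,interpolation=cv2.INTER_CUBIC))
for u,v in((286,198),(347,198),(316,168),(316,228)): print(atz("wrist",u,v,.009,m))
for c0 in [(.4705,.184),(.4715,.1835),(.470,.1845)]:
  th=np.linspace(0,6.28,200)
  im2=im.copy()
for r,z,col in((.025,.009,(0,0,255)),(.054,.014,(0,0,255)),(.07,.004,(255,0,0))):
    pts=np.stack([.4705+r*np.cos(th),.184+r*np.sin(th),0*th+z],1)
    for p in proj("wrist",pts,m):
        q=(int(p[0]*5-240*5),int(p[1]*5-120*5))
        if r: im2
    P=((proj("wrist",pts,m)-[230,90])*4).astype(int)
    if r==.025: big=cv2.resize(im[90:240,230:405],None,fx=4,fy=4,interpolation=cv2.INTER_CUBIC)
    cv2.polylines(big,[P.reshape(-1,1,2)],True,col,1)
cv2.imwrite("pics/w3c.png",big)
```

```text
[0.47018356 0.20834111 0.009     ]
[0.47020728 0.15869868 0.009     ]
[0.49494005 0.18390703 0.009     ]
[0.44402978 0.18395252 0.009     ]
```

View pics/w3c.png

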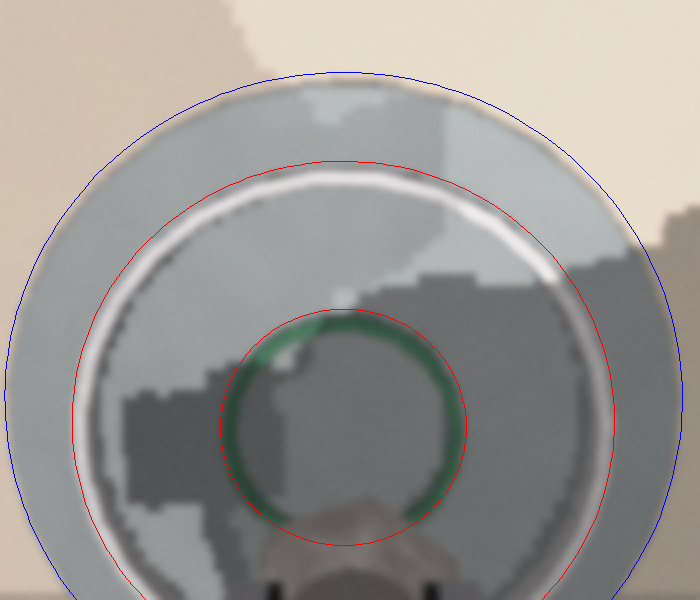

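```bash
python3 -m jog '[[[1,-0.15,0,4,0,0,0],[1,-0.15,0,7,0,0,0],[1,-0.15,0,7.8,0,0,0],[1,-0.15,0,8.1,0,0,0],[1,-0.15,0,8.1,0,0,0]]]'
python3 -m jog '[[[1,0,0,0.15,0,0,0],[1,0,0,0.15,0,0,0]]]'
```

```text
time: 5.68
tool_pos: [0.4702, 0.1841, 0.2017]
tcp_rot: [-3.141, 0.001, -0.003]
wrist_force: [-0.3, -0.3, 0.1]
width: 0.204
time: 5.92
tool_pos: [0.4696, 0.1843, 0.1999]
tcp_rot: [-3.141, 0.0, -0.002]
wrist_force: [-0.1, -0.2, -0.5]
width: 0.199
```

```bash
python3 -m jog '[[[1,0,0,0.1,0,0,0],[1,0,0,0.2,0,0,0],[1,0,0,0.2,0,0,0]]]'
python3 -m jog '[[[1,0,0,0.1,0,0,0],[1,0,0,0.2,0,0,0],[1,0,0,0.2,0,0,0]]]'
```

```text
time: 6.3
tool_pos: [0.4694, 0.1843, 0.1978]
tcp_rot: [-3.141, 0.0, -0.0]
wrist_force: [-1.6, 0.5, 5.2]
width: 0.207
time: 6.68
tool_pos: [0.4697, 0.1844, 0.1977]
tcp_rot: [3.142, -0.0, 0.0]
wrist_force: [-7.2, -2.6, 20.0]
width: 0.2
```

```bash
python3 -m jog '[[[1,0,0,-0.15,0,0,0],[1,0,0,-0.15,0,0,0],[0.5,0,0,-0.15,0,0,0],[0.5,0,0,-0.15,0,0,0],[0.5,0,0,-0.15,0,0,0],[0.5,0,0,-0.15,0,0,0],[0.5,0,0,-3,0,0,0],[0.5,0,0,-7,0,0,0],[0.5,0,0,-10,0,0,0],[0.5,0,0,-10,0,0,0]]]'
python3 - <<'E'
from h import *
im=bot.read_camera("wrist");cv2.imwrite("pics/w4.png",im[:,:,::-1])
E
```

```text
time: 7.92
tool_pos: [0.4706, 0.1846, 0.2982]
tcp_rot: [-3.14, 0.0, -0.009]
wrist_force: [-0.3, 0.5, -0.4]
width: 0.497
```

View pics/w4.png

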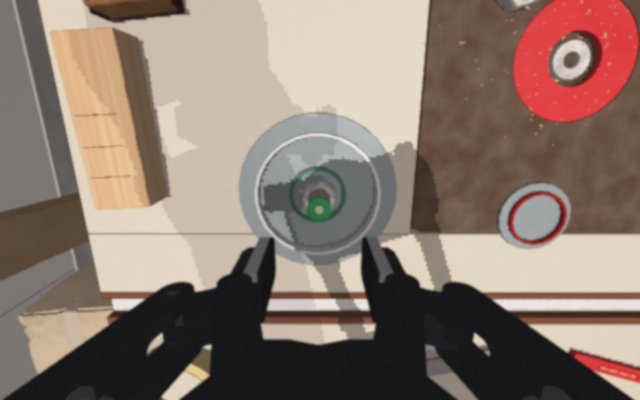

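The green nut stands upright in the green nest, with its tag at (319,209) and the ring at (318,193). Next is the red nut.

```bash
python3 -m jog '[[[0.4,15.8,14.75,-1,0,0,0],[0.4,15.8,14.75,-1,0,0,0],[0.4,15.8,14.75,-1,0,0,0],[0.4,15.8,14.75,-1,0,0,0],[0.4,15.8,14.75,-1,0,0,0],[0.4,15.8,14.75,-1,0,0,0],[0.4,15.8,14.75,-1,0,0,0]]]'
python3 - <<'E'
from h import *
m=bot.camera_model("wrist")
im=bot.read_camera("wrist");s=bot.read_state();im=im[:,:,::-1].copy();cv2.imwrite("pics/w5.png",im)
r=blob(im,(0,120,80),(8,255,255),(270,150,370,260));print(r,atz("wrist",*r["bbc"],.042,m),s["tool_pos"],s["tcp_rot"])
E
```

```text
time: 8.85
tool_pos: [0.6261, 0.0376, 0.3043]
tcp_rot: [-3.141, -0.002, 0.003]
wrist_force: [0.3, -0.3, 0.3]
width: 0.597
{'cen': (np.float64(340.43636363636364), np.float64(217.77727272727273)), 'bbc': (np.float64(348.0), np.float64(222.0)), 'wh': (np.int32(43), np.int32(75)), 'area': np.int32(440)} [0.60799419 0.01230949 0.042     ] [0.62622224 0.03762871 0.30464831] [-3.14142514e+00 -1.72165027e-03  1.96391269e-03]
```

View pics/w5.png

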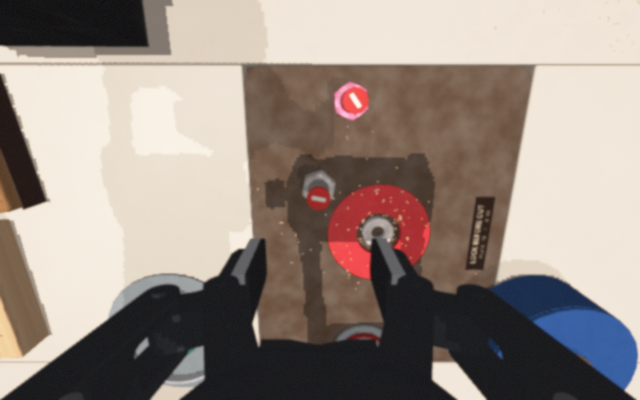

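```bash
python3 - <<'E'
from h import *
m=bot.camera_model("wrist");print(atz("wrist",319,198,.042,m))
E
python3 -m jog '[[[0.4,0.1,0.05,5,0,0,0],[0.4,0.1,0.05,8.5,0,0,0],[0.4,0.1,0.05,10,0,0,0],[0.4,0.1,0.05,11.1,0,0,0],[0.4,0.1,0.05,11.1,0,0,0],[1,0.1,0.05,11.1,0,0,0],[1,0.1,0.05,11.1,0,0,0],[1,0.1,0.05,11.1,0,0,0],[1,0.1,0.05,11.1,0,0,0],[1,0.1,0.05,11.1,0,0,0],[1,0.1,0.05,11.1,0,0,0]]]' 45
```

```text
[0.62816656 0.03552905 0.042     ]
time: 10.28
tool_pos: [0.629, 0.0361, 0.1957]
tcp_rot: [-3.141, 0.0, -0.004]
wrist_force: [-0.1, 0.1, 6.1]
width: 0.204
```

```bash
python3 -m jog '[[[1,0,0,-4,0,0,0],[1,0,0,-8,0,0,0],[1,-18,4.8,-8,0,0,0],[1,-18,4.8,-8,0,0,0],[1,-18,4.8,-8,0,0,0],[1,-18,4.8,-8,0,0,0],[1,-18,4.8,-8,0,0,0],[1,-18,4.8,-8,0,0,0],[1,-18,4.8,-8,0,0,0]]]'
python3 - <<'E'
from h import *
m=bot.camera_model("wrist");s=bot.read_state()
im=bot.read_camera("wrist")[:,:,::-1].copy();cv2.imwrite("pics/w6r.png",im)
big=cv2.resize(im[130:290,230:410],None,fx=4,fy=4,interpolation=cv2.INTER_CUBIC)
th=np.linspace(0,6.28,200)
for r,z in((.025,.009),(.032,.004)):
    pts=np.stack([.4475+r*np.cos(th),-.0113+r*np.sin(th),0*th+z],1)
    cv2.polylines(big,[((proj("wrist",pts,m)-[230,130])*4).astype(int).reshape(-1,1,2)],True,(255,0,0),1)
cv2.imwrite("pics/w6.png",big);print(s["tool_pos"],s["wrist_force"])
E
```

```text
time: 11.4
tool_pos: [0.4496, -0.0117, 0.2746]
tcp_rot: [3.142, 0.0, 0.001]
wrist_force: [0.9, -0.9, -0.8]
width: 0.201
[ 0.44957453 -0.01172845  0.27462491] [ 0.93284557 -0.85229438 -0.82781635]
```

View pics/w6.png

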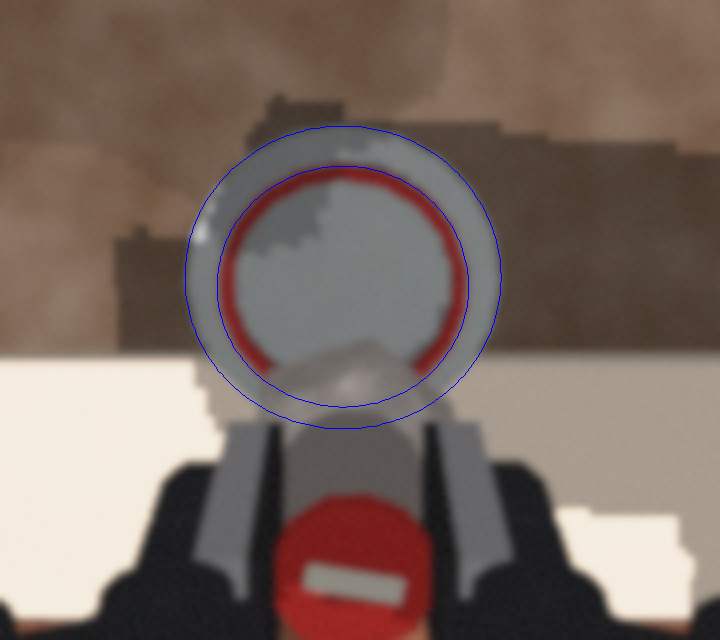

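The red ring fits (0.4475, -0.0113) within about 1 mm, and the steel-bodied nut with the red bar is held. Lowering it now.

```bash
python3 -m jog '[[[1,-0.15,0,4,0,0,0],[1,-0.15,0,6.5,0,0,0],[1,-0.15,0,7.2,0,0,0],[1,-0.15,0,7.5,0,0,0],[1,-0.15,0,7.5,0,0,0]]]'
python3 -m jog '[[[1,0,0,0.1,0,0,0],[1,0,0,0.2,0,0,0],[1,0,0,0.2,0,0,0]]]'
```

```text
time: 12.08
tool_pos: [0.4477, -0.0118, 0.2003]
tcp_rot: [3.141, -0.0, 0.003]
wrist_force: [-0.1, -0.4, -1.2]
width: 0.202
time: 12.45
tool_pos: [0.4482, -0.0119, 0.1998]
tcp_rot: [3.142, -0.0, 0.005]
wrist_force: [-4.7, 1.2, 13.4]
width: 0.2
```

```bash
python3 -m jog '[[[1,0,0,-0.15,0,0,0],[1,0,0,-0.15,0,0,0],[0.5,0,0,-0.15,0,0,0],[0.5,0,0,-0.15,0,0,0],[0.5,0,0,-0.15,0,0,0],[0.5,0,0,-0.15,0,0,0],[0.5,0,0,-3,0,0,0],[0.5,0,0,-8,0,0,0],[0.5,0,0,-14,0,0,0],[0.5,2.5,15.5,-17,0,0,0],[0.5,2.5,15.5,-17,0,0,0],[0.5,2.5,15.5,-17,0,0,0]]]'
python3 -m jog '[[[0.5,0,0,0,0,0,0]]]'
python3 - <<'E'
from h import *
m=bot.camera_model("wrist");s=bot.read_state()
im=bot.read_camera("wrist")[:,:,::-1].copy();cv2.imwrite("pics/w7.png",im);np.save("w7.npy",m,allow_pickle=True)
print(s["tool_pos"],s["tcp_rot"])
t=bot.read_camera("top")[:,:,::-1].copy();cv2.imwrite("pics/top7.png",t)
E
```

```text
time: 13.95
tool_pos: [0.472, -0.1692, 0.3683]
tcp_rot: [3.14, -0.002, 0.003]
wrist_force: [0.3, 0.9, 0.6]
width: 0.499
time: 14.08
tool_pos: [0.4721, -0.1691, 0.3679]
tcp_rot: [3.141, -0.006, 0.002]
wrist_force: [-0.6, 0.2, -0.6]
width: 0.499
[ 0.47208922 -0.16905764  0.36788702] [ 3.14068551e+00 -5.74498973e-03  2.14087768e-03]
```

View pics/w7.png

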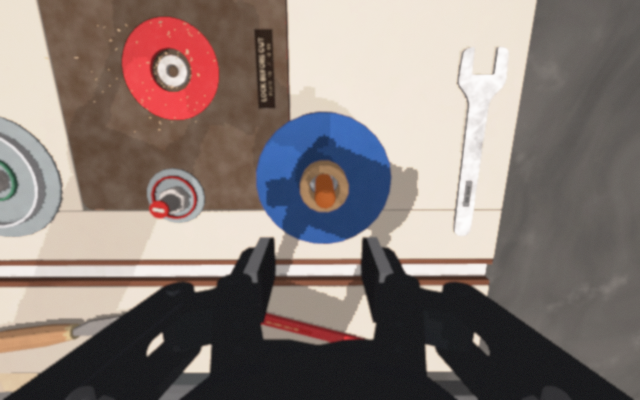

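View pics/d_scene.png

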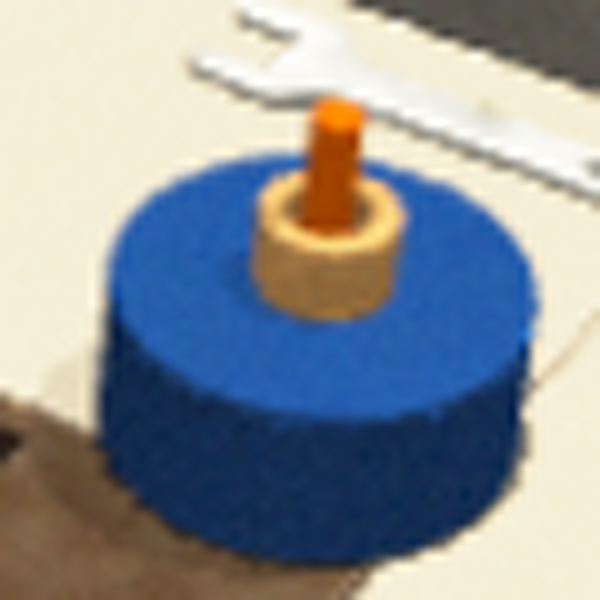

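Run:
```python
from h import *
m=np.load("w7.npy",allow_pickle=True).item();im=cv2.imread("pics/w7.png")
t=cv2.imread("pics/top7.png")
r=blob(t,(5,140,120),(18,255,255),(380,230,405,256));print(r)
obs=[ray("scene",388.4,166.3),ray("wrist",326,197,m)]
print(atz("scene",388.4,166.3,.118),atz("wrist",326,197,.118,m),atz("top",392,243,.118),tri(obs))
big=cv2.resize(im[100:255,245:405],None,fx=5,fy=5,interpolation=cv2.INTER_CUBIC)[:,:800]
th=np.linspace(0,6.28,200)
for c,r,z in(((.4735,-.1725),.008,.118),((.4735,-.1725),.021,.084),((.4735,-.1725),.063,.058),):
    pts=np.stack([c[0]+r*np.cos(th),c[1]+r*np.sin(th),0*th+z],1)
    cv2.polylines(big,[((proj("wrist",pts,m)-[245,100])*5).astype(int).reshape(-1,1,2)],True,(0,255,0),1)
cv2.imwrite("pics/w7c.png",big[:600])
```

```text
None
[ 0.47619474 -0.17105927  0.118     ] [ 0.47918247 -0.17657075  0.118     ] [ 0.47767779 -0.17502359  0.118     ] (array([ 0.47834056, -0.17647012,  0.11394897]), [np.float64(0.0003732157855984387), np.float64(0.00037321578559838575)])
```

View pics/w7c.png

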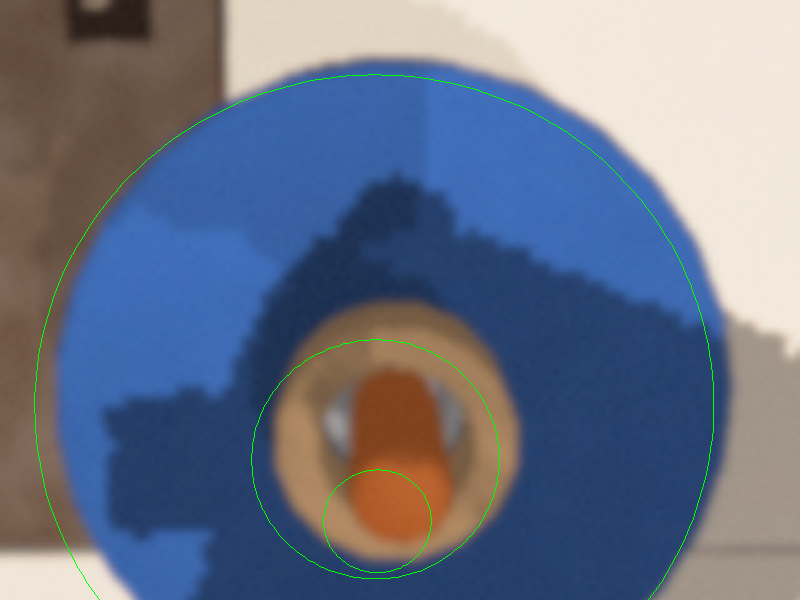

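The lids stand at (325,178) with the knob top at (325,198). Their centres are the knob at about (0.4777,-0.176) and the collar at about (0.4785,-0.176). The red nut stands in the reject nest at (175,197). Now I'll grip the knob above the collar.

```bash
python3 -m jog '[[[0.5,0.55,0.7,5,0,0,0],[0.5,0.55,0.7,8,0,0,0],[0.5,0.55,0.7,9.5,0,0,0],[0.5,0.55,0.7,10.4,0,0,0],[0.5,0.55,0.7,10.4,0,0,0]]]'
python3 - <<'E'
from h import *
im=bot.read_camera("wrist");cv2.imwrite("pics/w8.png",im[:,:,::-1])
im=bot.read_camera("scene");cv2.imwrite("pics/s8.png",cv2.resize(im[130:230,340:440,::-1],None,fx=5,fy=5,interpolation=cv2.INTER_CUBIC))
E
```

```text
time: 14.8
tool_pos: [0.4773, -0.1735, 0.2633]
tcp_rot: [-3.142, -0.001, 0.0]
wrist_force: [-0.1, -1.0, -0.6]
width: 0.503
```

View pics/w8.png

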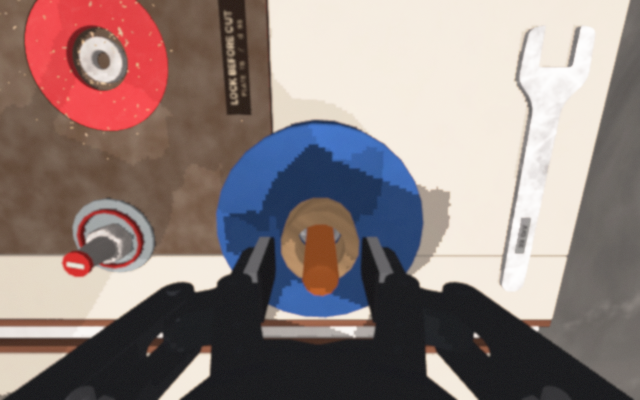

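View pics/s8.png

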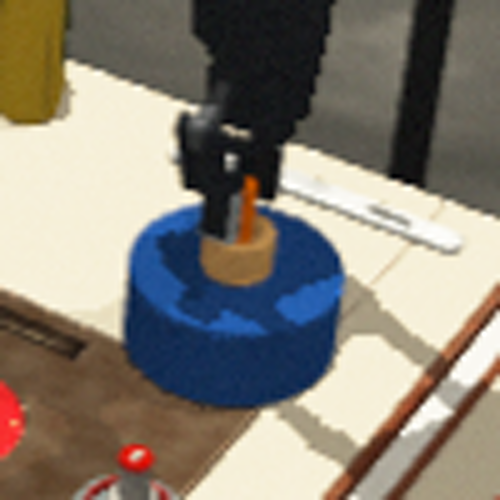

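Run:
```python
from h import *
s=bot.read_state();p=s["tool_pos"];print(p)
print(proj("wrist",[[p[0],p[1],.118],[p[0],p[1],.084]]), atz("wrist",321.5,281,.118), atz("wrist",319.5,240,.084))
```

```text
[ 0.47779991 -0.17390931  0.26435397]
[[314.72917855 280.76033856]
 [315.28102301 246.35446324]] [ 0.47768522 -0.17677602  0.118     ] [ 0.48143955 -0.17613303  0.084     ]
```

```bash
python3 -m jog '[[[0.5,0,0.15,0,0,0,0],[0.5,0,0.15,0,0,0,0],[1,0,0.15,0,0,0,0],[1,0,0.15,0,0,0,0],[1,0,0.15,0,0,0,0],[1,0,0.15,0,0,0,0],[1,0,0.15,0,0,0,0],[1,0,0.15,0,0,0,0]]]' 70
python3 -m jog '[[[1,0,0,-0.5,0,0,0],[1,0,0,-1,0,0,0],[1,0,0,-1.5,0,0,0],[1,0,0,-2,0,0,0],[1,0,0,-2,0,0,0]]]'
python3 - <<'E'
from h import *
im=bot.read_camera("wrist");cv2.imwrite("pics/w9.png",im[:,:,::-1])
im=bot.read_camera("scene");cv2.imwrite("pics/s9.png",cv2.resize(im[130:230,340:440,::-1],None,fx=5,fy=5,interpolation=cv2.INTER_CUBIC))
E
```

```text
time: 15.9
tool_pos: [0.4773, -0.1752, 0.2634]
tcp_rot: [-3.141, 0.001, -0.0]
wrist_force: [-1.3, 3.3, 5.0]
width: 0.163
time: 16.52
tool_pos: [0.4774, -0.1755, 0.2838]
tcp_rot: [3.141, -0.0, 0.002]
wrist_force: [0.3, -0.1, -4.9]
width: 0.161
```

View pics/w9.png

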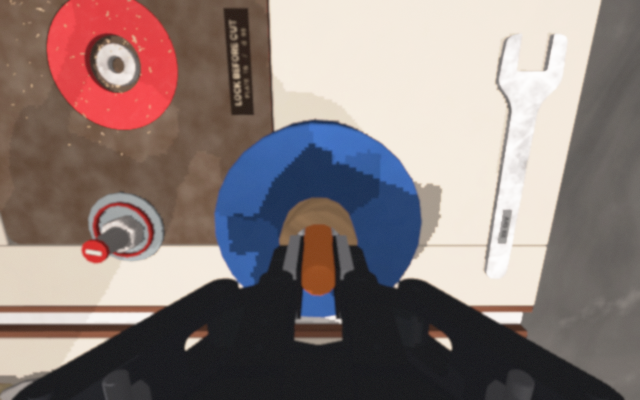

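View pics/s9.png

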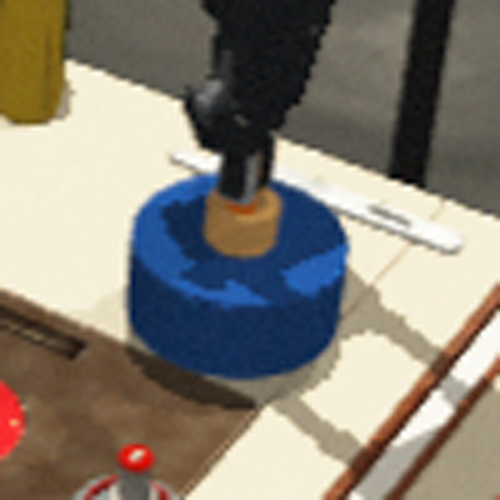

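Both lids hang level from the knob at 4.9 N, still nested. I'm carrying them gently over to the tin.

```bash
python3 -m jog '[[[1,0,0,-1,0,0,0],[1,0,0,-3,0,0,0],[1,0,0,-5,0,0,0],[1,0,0,-7,0,0,0],[1,0,0,-8,0,0,0],[1,0,-1,-8,0,0,0],[1,0,-3,-8,0,0,0],[1,-0.2,-6,-8,0,0,0],[1,-0.3,-9.5,-8,0,0,0],[1,-0.4,-13,-8,0,0,0],[1,-0.4,-16.5,-8,0,0,0],[1,-0.4,-20,-8,0,0,0]]]'
python3 -m jog '[[[1,0,-3.5,0,0,0,0],[1,-0.2,-7,0,0,0,0],[1,-0.4,-10.5,0,0,0,0],[1,-0.45,-13,0,0,0,0],[1,-0.45,-14.8,0,0,0,0],[1,-0.45,-15.7,0,0,0,0],[1,-0.45,-15.95,0,0,0,0],[1,-0.45,-15.95,0,0,0,0],[1,-0.45,-15.95,0,0,0,0]]]'
python3 - <<'E'
from h import *
im=bot.read_camera("wrist");cv2.imwrite("pics/w10.png",im[:,:,::-1])
im=bot.read_camera("top");cv2.imwrite("pics/t10.png",cv2.resize(im[195:295,180:340,::-1],None,fx=5,fy=5,interpolation=cv2.INTER_CUBIC))
im=bot.read_camera("scene");cv2.imwrite("pics/s10.png",cv2.resize(im[180:320,240:400,::-1],None,fx=5,fy=4.2,interpolation=cv2.INTER_CUBIC))
E
```

```text
time: 18.12
tool_pos: [0.472, 0.027, 0.3619]
tcp_rot: [-3.141, -0.001, 0.004]
wrist_force: [0.1, 0.8, -5.9]
width: 0.162
time: 19.25
tool_pos: [0.4688, 0.1835, 0.3632]
tcp_rot: [3.141, -0.002, -0.0]
wrist_force: [-0.7, 0.4, -5.5]
width: 0.163
```

View pics/w10.png

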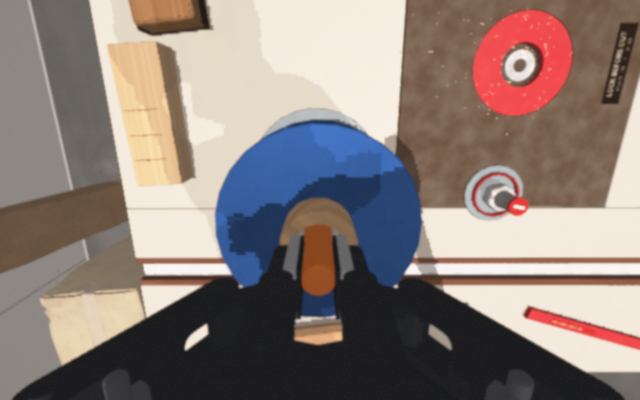

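View pics/s10.png

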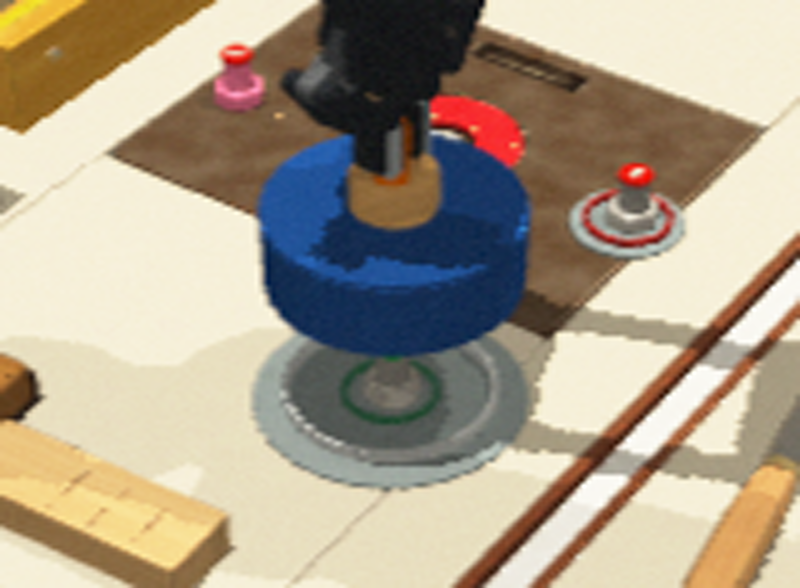

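Run:
```python
from h import *
p=bot.read_state()["tool_pos"];print(p)
dz=p[2]-.2634
th=np.linspace(0,6.28,200)
for n,f,(x0,y0,w,h),fx,fy in(("scene","s10",(240,180,160,140),5,4.2),("top","t10",(180,195,160,100),5,5)):
    big=cv2.imread(f"pics/{f}.png")
    for c,r,z,col in(((.469,.184),.070,.004,(0,0,255)),((.469,.1838),.063,.058+dz,(0,255,0)),((.469,.1838),.063,.003+dz,(0,255,0)),((.469,.1838),.021,.084+dz,(0,255,0))):
        pts=np.stack([c[0]+r*np.cos(th),c[1]+r*np.sin(th),0*th+z],1)
        cv2.polylines(big,[((proj(n,pts)-[x0,y0]+.5)*[fx,fy]-.5).astype(int).reshape(-1,1,2)],True,col,1)
    cv2.imwrite(f"pics/{f}o.png",big)
```

```text
[0.46881755 0.18361855 0.36319232]
```

View pics/s10o.png

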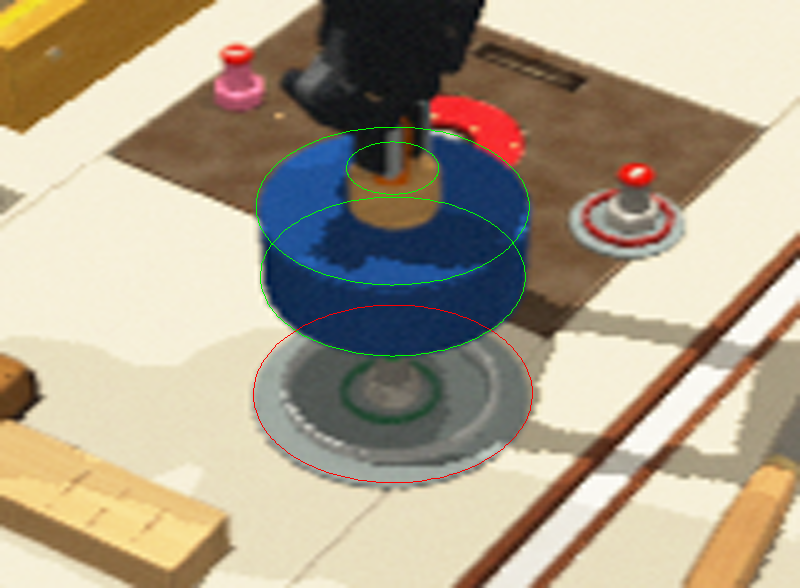

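View pics/t10o.png

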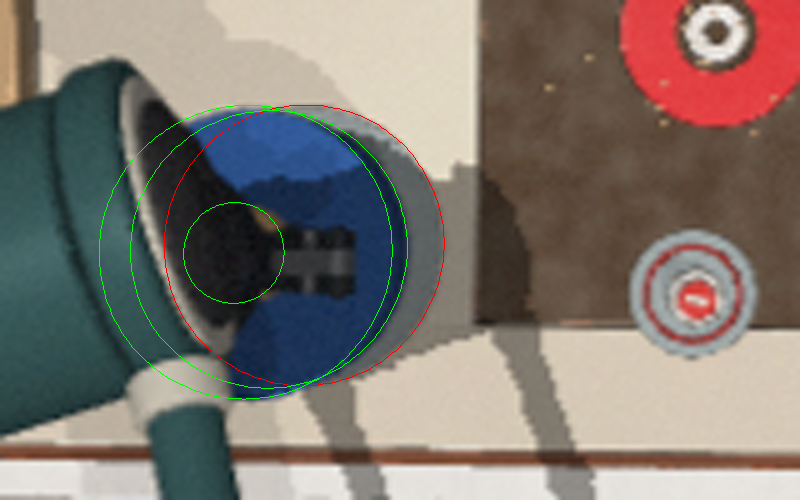

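The scene overlay puts the lid axis and base centre within about 1 mm of each other. I'm lowering slowly and watching the force.

```bash
python3 -m jog '[[[1,0,-0.03,2,0,0,0],[1,0,-0.03,4.5,0,0,0],[1,0,-0.03,6.5,0,0,0],[1,0,-0.03,7.5,0,0,0],[1,0,-0.03,7.9,0,0,0],[1,0,-0.03,7.9,0,0,0]]]'
python3 -m jog '[[[1,0,0,0.3,0,0,0],[1,0,0,0.6,0,0,0],[1,0,0,0.6,0,0,0]]]'
python3 -m jog '[[[1,0,0,0.3,0,0,0],[1,0,0,0.6,0,0,0],[1,0,0,0.6,0,0,0]]]'
```

```text
time: 20.15
tool_pos: [0.469, 0.1845, 0.2846]
tcp_rot: [-3.141, 0.001, -0.001]
wrist_force: [-0.3, 0.2, -6.1]
width: 0.164
time: 20.52
tool_pos: [0.4686, 0.1844, 0.278]
tcp_rot: [3.141, -0.0, -0.001]
wrist_force: [-1.5, 0.3, -4.6]
width: 0.16
time: 20.9
tool_pos: [0.4685, 0.1844, 0.2717]
tcp_rot: [3.141, -0.0, -0.001]
wrist_force: [-0.5, 0.2, -4.9]
width: 0.16
```

Inside the wall with no contact so far. I'll lower the last 4 mm.

```bash
python3 -m jog '[[[1,0,0,0.15,0,0,0],[1,0,0,0.3,0,0,0],[1,0,0,0.3,0,0,0]]]'
python3 -m jog '[[[1,0,0,0.1,0,0,0],[1,0,0,0.15,0,0,0],[1,0,0,0.15,0,0,0]]]'
```

```text
time: 21.28
tool_pos: [0.4687, 0.1844, 0.269]
tcp_rot: [3.141, -0.0, -0.0]
wrist_force: [-0.2, 0.4, -6.3]
width: 0.165
time: 21.65
tool_pos: [0.4687, 0.1844, 0.2676]
tcp_rot: [3.142, -0.0, -0.0]
wrist_force: [0.6, 0.3, -5.1]
width: 0.16
```

```bash
python3 -m jog '[[[1,0,0,0.1,0,0,0],[1,0,0,0.1,0,0,0]]]'
python3 -m jog '[[[1,0,0,0.1,0,0,0],[1,0,0,0.1,0,0,0]]]'
```

```text
time: 21.9
tool_pos: [0.4689, 0.1846, 0.2674]
tcp_rot: [-3.141, 0.0, -0.001]
wrist_force: [-2.4, 0.7, 0.5]
width: 0.159
time: 22.15
tool_pos: [0.469, 0.1847, 0.2673]
tcp_rot: [-3.141, 0.0, -0.001]
wrist_force: [-4.2, -0.7, 8.0]
width: 0.168
```

The lid is home: contact came at TCP z 0.2673, where I predicted 0.2674. Now I'll release, back off and look.

```bash
python3 -m jog '[[[1,0,0,-0.1,0,0,0],[0.5,0,0,-0.1,0,0,0],[0.5,0,0,-0.1,0,0,0],[0.5,0,0,-0.1,0,0,0],[0.4,0,0,-0.1,0,0,0],[0.3,0,0,-3,0,0,0],[0.2,0,0,-6,0,0,0],[0.2,0,0,-10,0,0,0],[0.2,0,0,-10,0,0,0],[0.2,0,0,-10,0,0,0]]]'
python3 - <<'E'
from h import *
m=bot.camera_model("wrist");s=bot.read_state();p=s["tool_pos"];print(p,s["tcp_rot"])
im=bot.read_camera("wrist")[:,:,::-1].copy();cv2.imwrite("pics/w11.png",im)
big=cv2.resize(im[100:260,220:420],None,fx=4,fy=4,interpolation=cv2.INTER_CUBIC)
th=np.linspace(0,6.28,200)
for r,z in((.008,.122),(.021,.088),(.063,.062)):
    pts=np.stack([.4688+r*np.cos(th),.1845+r*np.sin(th),0*th+z],1)
    cv2.polylines(big,[((proj("wrist",pts,m)-[220,100]+.5)*4-.5).astype(int).reshape(-1,1,2)],True,(0,255,0),1)
cv2.imwrite("pics/w11c.png",big)
im=bot.read_camera("scene");cv2.imwrite("pics/s11.png",cv2.resize(im[180:320,240:400,::-1],None,fx=5,fy=4.2,interpolation=cv2.INTER_CUBIC))
E
```

```text
time: 23.4
tool_pos: [0.4685, 0.1843, 0.3653]
tcp_rot: [3.141, -0.0, -0.001]
wrist_force: [-0.0, 0.6, -0.2]
width: 0.8
[0.46851664 0.1843468  0.36525032] [ 3.14147973e+00 -3.63125080e-04 -5.55909273e-04]
```

View pics/w11c.png

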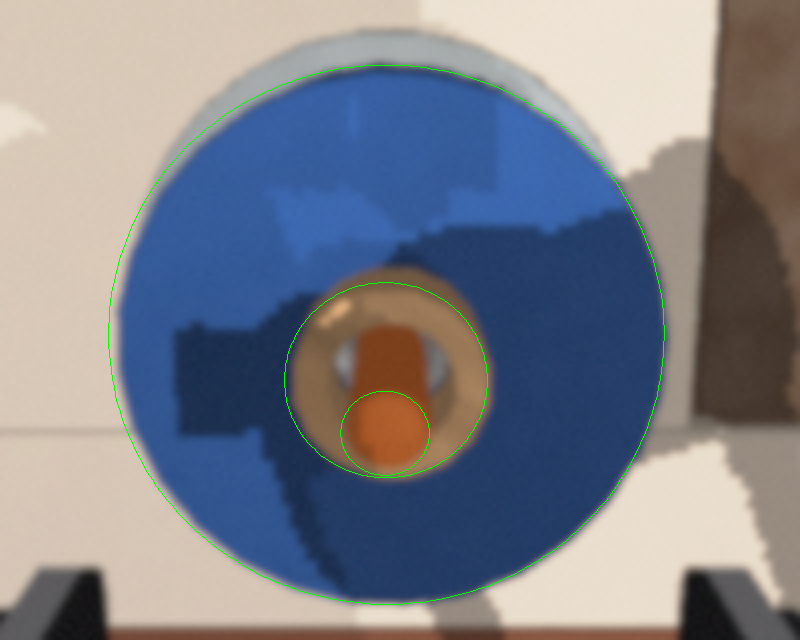

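View pics/s11.png

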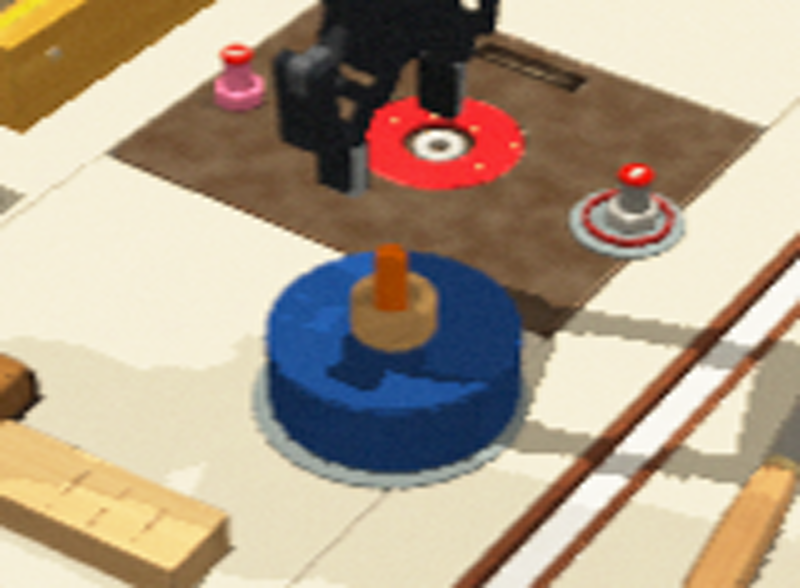

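The outer lid sits home over the wall, with the collar at crop (392,381) and finger midline at 393, so the gripper is well centred. Descending astride the knob to the collar.

```bash
python3 -m jog '[[[0.2,0,0.03,5,0,0,0],[0.2,0,0.03,8.5,0,0,0],[0.2,0,0.03,10.5,0,0,0],[0.2,0,0.03,12,0,0,0],[0.2,0,0.03,12.7,0,0,0],[0.2,0,0.03,12.7,0,0,0]]]'
python3 - <<'E'
from h import *
im=bot.read_camera("wrist");cv2.imwrite("pics/w12.png",im[:,:,::-1])
im=bot.read_camera("scene");cv2.imwrite("pics/s12.png",cv2.resize(im[180:320,240:400,::-1],None,fx=5,fy=4.2,interpolation=cv2.INTER_CUBIC))
E
```

```text
time: 24.25
tool_pos: [0.4687, 0.1841, 0.2384]
tcp_rot: [3.141, -0.0, -0.001]
wrist_force: [-0.8, -0.3, 0.1]
width: 0.801
```

View pics/w12.png

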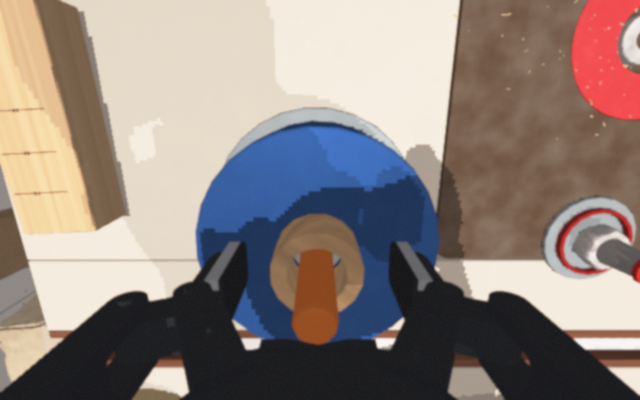

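View pics/s12.png

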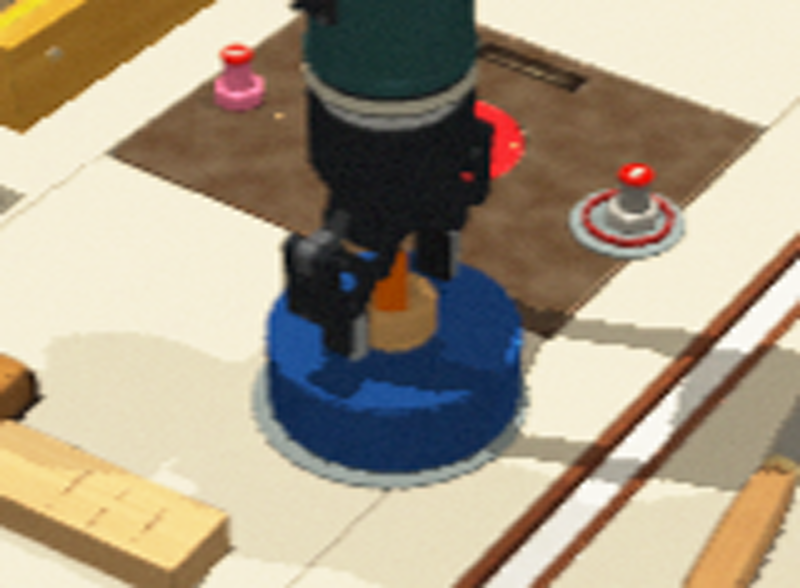

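```bash
python3 -m jog '[[[0.4,0,0,0,0,0,0],[0.4,0,0,0,0,0,0],[0.45,0,0,0,0,0,0],[0.5,0,0,0,0,0,0],[0.6,0,0,0,0,0,0],[0.8,0,0,0,0,0,0],[1,0,0,0,0,0,0],[1,0,0,0,0,0,0],[1,0,0,0,0,0,0]]]' 60
```

```text
time: 25.48
tool_pos: [0.469, 0.1843, 0.2395]
tcp_rot: [-3.141, 0.0, -0.001]
wrist_force: [-2.4, 0.8, 4.8]
width: 0.478
```

```bash
python3 -m jog '[[[1,0,0,-0.3,0,0,0],[1,0,0,-0.7,0,0,0],[1,0,0,-1.2,0,0,0],[1,0,0,-1.2,0,0,0]]]'
python3 - <<'E'
from h import *
im=bot.read_camera("scene");cv2.imwrite("pics/s13.png",cv2.resize(im[180:320,240:400,::-1],None,fx=5,fy=4.2,interpolation=cv2.INTER_CUBIC))
E
```

```text
time: 25.98
tool_pos: [0.469, 0.1842, 0.2512]
tcp_rot: [-3.141, 0.0, -0.001]
wrist_force: [0.0, -0.9, -1.5]
width: 0.471
```

View pics/s13.png

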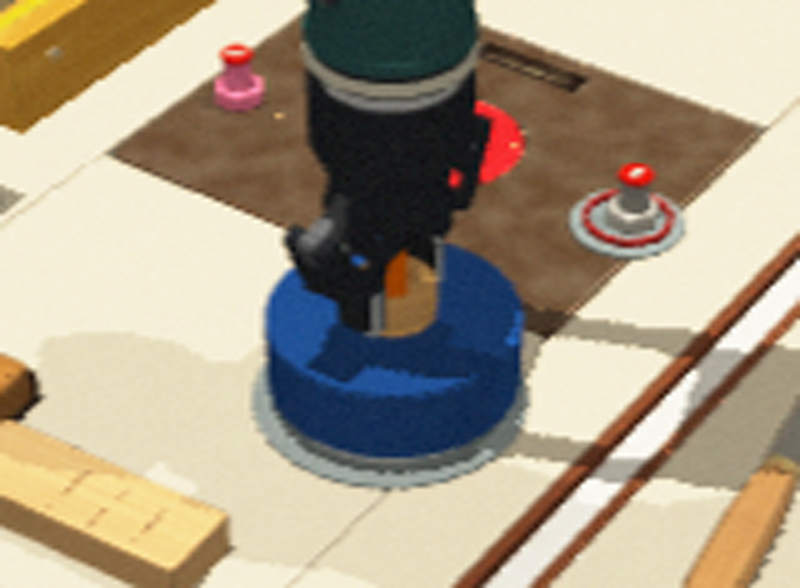

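The outer lid is rising alone, with the wall showing below it. I'll continue straight up.

```bash
python3 -m jog '[[[1,0,0,-0.8,0,0,0],[1,0,0,-1.8,0,0,0],[1,0,0,-2.8,0,0,0],[1,0,0,-3.8,0,0,0],[1,0,0,-4.8,0,0,0],[1,0,0,-5.8,0,0,0],[1,0,0,-6.6,0,0,0],[1,0,0,-7.0,0,0,0],[1,0,0,-7.0,0,0,0],[1,0,0,-7.0,0,0,0]]]'
python3 - <<'E'
from h import *
im=bot.read_camera("scene");cv2.imwrite("pics/s14.png",cv2.resize(im[160:320,240:400,::-1],None,fx=5,fy=3.7,interpolation=cv2.INTER_CUBIC))
im=bot.read_camera("wrist");cv2.imwrite("pics/w14.png",im[:,:,::-1])
E
```

```text
time: 27.28
tool_pos: [0.4685, 0.1841, 0.3202]
tcp_rot: [3.141, -0.0, -0.001]
wrist_force: [0.1, 0.8, -2.9]
width: 0.475
```

View pics/s14.png

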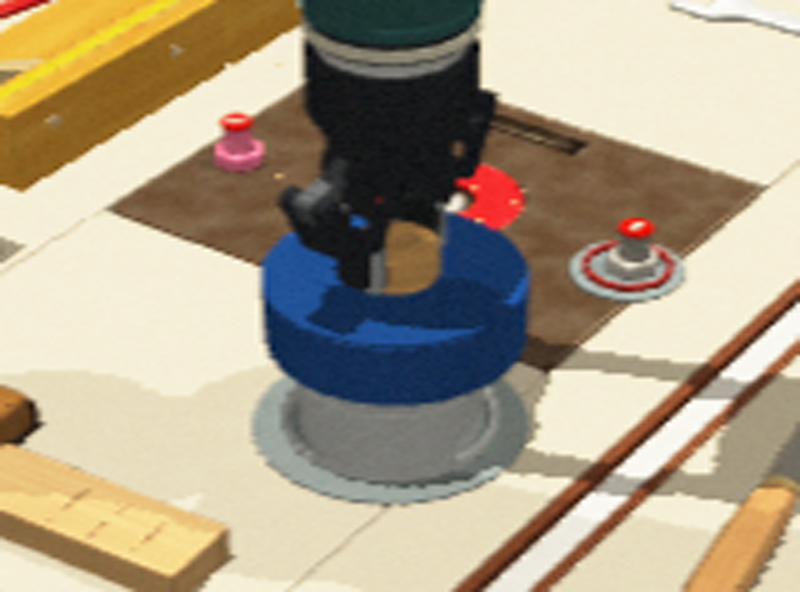

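View pics/w14.png

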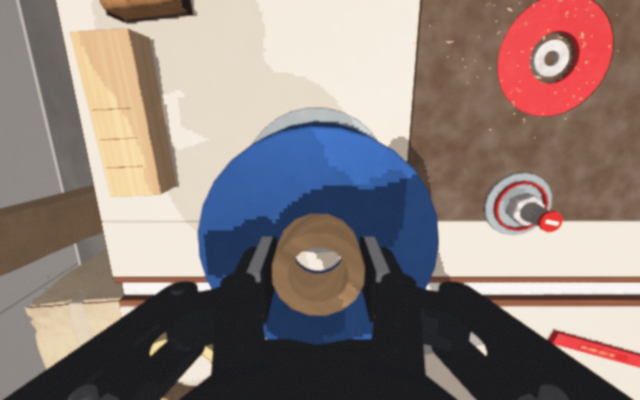

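Run:
```python
from workcell import bot
s=bot.read_state();print(s["time"],s["tool_pos"],s["wrist_force"],s["width"]);print(bot.finish_job())
```

```text
27.375 [0.46852916 0.18406701 0.32016235] [-0.42020077 -0.33946532 -1.68764598] 0.4732993849032897
the job is handed in; nothing more can be done
None
```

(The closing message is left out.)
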